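Put the mixed-up lids back on their own plum jars

TASK

The lids of the three plum jars have been mixed up, so none of them fits. Put each lid on the jar of its own colour, plug fully down in the mouth and flange flat on the rim, set down and not dropped; a lid that has to wait goes upright on the wooden board, never on the table. Leave the jars standing where they are and do not disturb the shaker, the pen or the tape.

Things in the scene. Friction and masses are not known exactly. Their poses are not given: they have to be found in the camera images.
- lid_red: Round red lid, large, loose, 0.12 kg: pale tapered plug (70 mm across below, 75 above, 14 deep), flange (100 across, 5 thick), upright red knob (26 across, 32 high). Origin: centre of the plug's underside, z up; flange from z = 14 to 19 mm, knob from 19 to 51; grip the knob about 40 mm up. Starts on the green jar, plug resting on the too narrow rim.
- lid_yellow: Round yellow lid, middle, loose, 0.12 kg: pale tapered plug (62 mm across below, 67 above, 14 deep), flange (92 across, 5 thick), upright yellow knob (26 across, 32 high). Origin: centre of the plug's underside, z up; flange from z = 14 to 19 mm, knob from 19 to 51; grip the knob about 40 mm up. Starts on the red jar, sunk loosely into the too wide mouth.
- lid_green: Round green lid, small, loose, 0.12 kg: pale tapered plug (54 mm across below, 59 above, 14 deep), flange (84 across, 5 thick), upright green knob (26 across, 32 high). Origin: centre of the plug's underside, z up; flange from z = 14 to 19 mm, knob from 19 to 51; grip the knob about 40 mm up. Starts on the yellow jar, sunk loosely into the too wide mouth.
- jar_red: Round glazed red jar of red plums, large, loose, 0.65 kg, 84 mm high, belly 124 mm across, neck 98, mouth 80 wide and 17 deep down to the plums. Origin: centre of the underside, z up; flat rim at z = 84 mm. With its own red lid seated, the flange lies on the rim and the lid's origin is 70 mm above this origin.
- jar_yellow: Round glazed yellow jar of yellow plums, middle, loose, 0.55 kg, 73 mm high, belly 122 mm across, neck 90, mouth 72 wide and 17 deep down to the plums. Origin: centre of the underside, z up; flat rim at z = 73 mm. With its own yellow lid seated, the flange lies on the rim and the lid's origin is 59 mm above this origin.
- jar_green: Round glazed green jar of green plums, small, loose, 0.45 kg, 62 mm high, belly 120 mm across, neck 82, mouth 64 wide and 17 deep down to the plums. Origin: centre of the underside, z up; flat rim at z = 62 mm. With its own green lid seated, the flange lies on the rim and the lid's origin is 48 mm above this origin.
- cut_board: Small pale wooden board, 115 mm (its x) by 190 mm (its y), 12 mm thick, lying on the table and not sliding: the clean free spot for a lid. Origin: centre of its underside, z up; its top is at +12 mm.
- salt_jar: Bystander: slim shaker jar with a red cap, 45 mm across, 106 mm high, standing loose among the jars. Origin: centre of its underside.
- lime_pen: Bystander: lime-yellow and white marker pen lying on the table, 17 x 110 x 20 mm, long axis y. Origin: centre of its underside.
- tape_roll: Bystander: roll of tan packing tape lying flat, 83 mm across, 24 mm high. Origin: centre of its underside.
Not all that is in view belongs to the job. Leave any blue look-alike of the lid_green alone. What is shaped like the jar_yellow but blue is not meant.

How it is judged:
At the end, for the whole second after the job is handed in: Each lid rests on the jar of its own colour: its centre within 8 mm of the jar's axis, its flange on the rim (height within 4 mm of seated), level within about 4.5 degrees; every jar stands upright on the table; lids and jars are released and at rest (horizontal distance between lid_red and jar_red below 0.008 m and z of lid_red in the frame of jar_red between 0.066 and 0.074 m and angle between each of lid_red, lid_yellow, lid_green's own z axis and vertical below 0.08 rad and angle between each of jar_red, jar_yellow, jar_green's own z axis and vertical below 0.06 rad and height (world z) of each of jar_red, jar_yellow, jar_green below 0.004 m and linear speed of each of lid_red, jar_red, lid_yellow, jar_yellow, lid_green, jar_green below 0.02 m/s and horizontal distance between lid_yellow and jar_yellow below 0.008 m and z of lid_yellow in the frame of jar_yellow between 0.055 and 0.063 m and horizontal distance between lid_green and jar_green below 0.008 m and z of lid_green in the frame of jar_green between 0.044 and 0.052 m); the robot touches nothing.
It fails at once if a lid is laid on the table itself (underside less than 6 mm above it) (height (world z) of any of lid_red, lid_yellow, lid_green below 0.006 m).
It fails at once if a lid is tipped by more than 50 degrees (angle between any of lid_red, lid_yellow, lid_green's own z axis and vertical above 0.87 rad).
It fails at once if a jar is pushed more than 30 mm from where it stood, or tipped by more than 15 degrees (distance of any of jar_red, jar_yellow, jar_green from where it was at the start of the episode above 0.03 m or angle between any of jar_red, jar_yellow, jar_green's own z axis and vertical above 0.26 rad).
It fails at once if the shaker jar, the pen or the tape roll is moved by more than 20 mm, or the shaker knocked over (distance of any of salt_jar, lime_pen, tape_roll from where it was at the start of the episode above 0.02 m or angle between salt_jar's own z axis and vertical above 0.3 rad).
It fails at once if a lid is dropped (falls out of the fingers at more than 0.7 m/s, a fall of about 25 mm) ((linear speed of lid_red above 0.7 m/s and contact force between the fingers and lid_red below 0.1 N) or (linear speed of lid_yellow above 0.7 m/s and contact force between the fingers and lid_yellow below 0.1 N) or (linear speed of lid_green above 0.7 m/s and contact force between the fingers and lid_green below 0.1 N)).
It also fails if it takes over 120 s, if anything falls off the work surface, if the arm or the gripper's body presses on something with over 40 N, if the wrist force passes 120 N, or if a joint passes its speed limit or range.

ROBOT

A 6-joint arm with a two-finger parallel gripper is mounted at the origin on a cart in front of the work surface, level with it; the furniture and walls round the work are solid. World frame = base frame: x ahead of the robot, y to its left, z up, the work surface at z = 0. Lengths are in m, angles in rad, forces in N, time in s.
With the tool pointing down it reaches from about 0.425 to 1.125 m from the base axis. Payload 14.9 kg.
Tool frame: the origin (TCP) lies midway between the tips of the shut fingers; the grasp point (between the pads) lies 19 mm behind it; z points along the fingers, y is the line along which they close (so a half turn about z gives the same grasp; the last joint's range is limited). The gripper opens to 91 mm and grips with 3 to 60 N. Pads are 32 mm wide; open, the fingers measure 118 mm over their backs; the gripper's body (76 mm by 178 mm) begins 60 mm behind the grasp point.
Start: joints at [1.152, 0.379, 1.734, -0, 1.028, -0.033], TCP at [0.263, 0.649, 0.214] pointing down, gripper open.
Joint ranges: [-2.77, 2.77], [-0.74, 2.19], [0, 2.66], [-1.06, 4.2], [0.31, 2.87], [-3.08, 3.08]. Speed limits (rad/s): [1.89, 1.89, 2.39, 3.14, 3.14, 3.14].

INTERFACE

Orientations are given as [roll, pitch, yaw] about the fixed x, y, z axes, in that order (R = Rz(yaw) Ry(pitch) Rx(roll)).
In Python, from station import env gives the robot as it stands.
- The arm moves only by the tool drive_tool, never from a script. Its argument "rows" is text: rows parted by semicolons, each of 5 numbers parted by spaces: the opening, from 0 (shut) to 1 (fully open), then the shift along the tool's x, y, z each as a share of 20 mm, from -1 to 1, then the turn about the tool's z as a share of 0.08 rad, from -1 to 1. A call has exactly 5 rows; each row shifts and turns the commanded pose from where the row before left it, along the tool's axes as they then stand; what a row does not reach is not made up. A row lasts 1/10 s, in which the tool goes at most 50 mm and 8.59 degrees, less where a joint would pass 70% of its speed; a pose out of reach is approached as far as the arm can. A call with a number of a shift or a turn outside -1 to 1 is refused whole. A call with a gripper value outside its range is refused whole. The fingers move at their own pace and stop on an object; the grip force is fixed at half the most. Time passes only in rows, so rows that do not move let the fingers close, or fill a call up. It gives the time, the measured TCP pose, the force, the opening and the grip force at its end, in the units of the state.
- env.get_obs(): the state, without advancing time (a new reading comes with each control period).
- env.get_image(name): name is "scene" or "top" or "wrist"; returns a dict with "img" (384x512x3 uint8, red, green, blue), "fx", "fy", "cx", "cy" (pixels), "D" ([k1, k2, p1, p2, k3] as OpenCV has them; the pictures are not rectified), "world_to_cam" (4x4, takes a point from world to camera coordinates); the wrist camera has in their place "tool_from_camera" (4x4, takes a point from camera to tool coordinates, whose origin is the TCP and whose axes are the flange's). Camera axes: x right, y up, looking along -z (the intrinsics and any distortion apply to the point x, -y, -z); pixel columns grow to the right and rows downward; lengths in m; the calibration is good to about 2 mm. A picture is of the moment at which its call begins: read the wrist's pose just before it. There is no depth.
- env.sign_off(): hands the job in; it is judged then, once.
Trained networks look in the newest picture that a camera, given by its name, has taken for a name from the list of things; names that differ only in an ending like _2 or _b are one class to them, and where a whole thing is asked for, a point or a joint stands for the part that bears it (a point fixed in the world has none). Each returns a list of dicts, best first, with "confidence" (0 to 1); they miss things now and then, are a little off and sometimes report something else, mostly with a low value. They report only what shows in the picture. A call takes as long as a camera call. They do not tell look-alikes from the thing itself.
- env.find_in(camera, target): "position" ([column, row] in pixels, amid what is visible of it).
- env.silhouettes(camera, target): "mask" (384x512 bool, what is visible of it) and "position" ([column, row] in pixels, amid what is visible of it).
- env.place_of(camera, target): "position" ([column, row] in pixels: a listed point, or the origin of a listed thing).
The state is a dict: "clock": time; "q": joint angles; "qvel": joint speeds; "joint_efforts": joint torques, N m; "tool_pos": TCP position; "tcp_rot": TCP orientation; "wrist_force": force on the tool from outside, world axes, zero at the start; "ft_torque": the same for the moment, N m; "gripper_width": finger opening in m; "grip_force": force on a finger pad.
Only numpy, scipy, OpenCV 4.12 (cv2) and the standard library are available. Lean on these libraries where they do the work, as an engineer would, in place of code of your own. Each camera call takes 0.05 s, during which the arm holds its last target. There are 200 camera calls.

## Working session

There is one attempt and no reset: what is moved stays moved. The work goes in short steps, Python scripts to look and compute and a tool call to move; the robot and the scene stay as the last step left them, time stands still between calls to the robot, and variables do not carry over. Pictures are saved under pics/ and viewed, at most 14 in all, crops included, and the job is handed in when it is done.

Besides the shell and the picture viewer there is one more tool, called after "Emit:" in YAML: its name, and indented under it one key for each argument. drive_tool: Moves the arm, as the interface text tells. Shift numbers are shares of 20 mm and turn numbers shares of 0.08 rad, none past 1 either way. Its arguments: {"type":"object","properties":{"rows":{"type":"string"}},"required":["rows"]}

```bash
mkdir -p pics; ls; python3 - <<'E'
from station import env
import cv2
o=env.get_obs(); print({k:o[k] for k in('clock','tool_pos','tcp_rot','gripper_width')})
ims=[]
for n in('scene','top','wrist'):
    d=env.get_image(n); cv2.imwrite(f'pics/{n}0.png',d['img'][:,:,::-1])
    print(n,d['fx'],d['fy'],d['cx'],d['cy'],d['D']); print(d.get('world_to_cam',d.get('tool_from_camera')))
E
```

```text
pics
{'clock': 0.0, 'tool_pos': array([0.26324279, 0.64818739, 0.2132839 ]), 'tcp_rot': array([-3.14049683e+00, -5.38294140e-05,  2.75579259e+00]), 'gripper_width': 0.09131946076150647}
scene 422.6584793916587 422.6584793916587 259.45597217453667 195.0863637439311 [-0.12160982  0.          0.          0.          0.        ]
[[ 0.69878915 -0.71503138  0.02058784 -0.35760713]
 [ 0.44711987  0.45906727  0.76768552 -0.28304047]
 [-0.55837044 -0.52724507  0.64049597 -1.12768161]
 [ 0.          0.          0.          1.        ]]
top 474.4366272595153 474.4366272595153 252.88827770551123 189.74961646277785 [-0.09959102  0.          0.          0.          0.        ]
[[ 0.02696186 -0.99962564 -0.00465075  0.00895609]
 [ 0.98368579  0.02570355  0.17804942 -0.48236478]
 [-0.17786323 -0.00937542  0.98401056 -1.39740972]
 [ 0.          0.          0.          1.        ]]
wrist 341.93914849502255 341.93914849502255 261.5549425143998 193.6879403424308 [0.00106966 0.         0.         0.         0.        ]
[[-1.63821779e-03  9.60019065e-01  2.79929831e-01  8.03168151e-02]
 [ 9.99998601e-01  1.66774748e-03  1.32697980e-04 -2.31147188e-04]
 [-3.39459679e-04  2.79929657e-01 -9.60020454e-01 -1.71488037e-01]
 [ 0.00000000e+00  0.00000000e+00  0.00000000e+00  1.00000000e+00]]
```

View pics/top0.png

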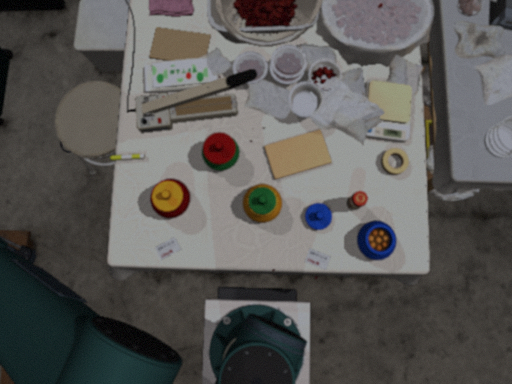

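View pics/scene0.png

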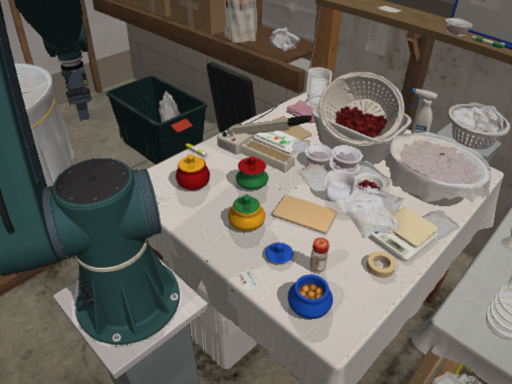

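```bash
cat > h.py <<'E'
import numpy as np, cv2
from scipy.optimize import least_squares
from station import env
def K(d): return np.array([[d['fx'],0,d['cx']],[0,d['fy'],d['cy']],[0,0,1.]])
def w2c(d,o=None):
    if 'world_to_cam' in d: return np.array(d['world_to_cam'])
    from scipy.spatial.transform import Rotation as R
    T=np.eye(4); T[:3,:3]=R.from_euler('xyz',o['tcp_rot']).as_matrix(); T[:3,3]=o['tool_pos']
    return np.linalg.inv(T@np.array(d['tool_from_camera']))
def proj(d,P,o=None):
    W=np.diag([1,-1,-1,1])@w2c(d,o)
    return cv2.projectPoints(np.atleast_2d(P).astype(float),cv2.Rodrigues(W[:3,:3])[0],W[:3,3],K(d),np.array(d['D']))[0][:,0]
def onplane(d,uv,z,o=None):
    n=cv2.undistortPoints(np.array([[uv]],float),K(d),np.array(d['D']))[0,0]
    M=np.linalg.inv(w2c(d,o)); r=M[:3,:3]@[n[0],-n[1],-1]; c=M[:3,3]
    return (c+r*(z-c[2])/r[2])[:2]
def knobmask(img,col):
    h=cv2.cvtColor(img,cv2.COLOR_RGB2HSV); H,S,V=cv2.split(h)
    return (S>110)&(V>50)&({'red':(H<8)|(H>172),'yellow':(H>17)&(H<33),'green':(H>45)&(H<85)}[col])
def tool_delta(o,xyz):
    from scipy.spatial.transform import Rotation as R
    return R.from_euler('xyz',o['tcp_rot']).inv().apply(np.array(xyz)-o['tool_pos'])/0.02
E
python3 - <<'E'
from h import *
Z={'lid_red':.062,'lid_yellow':.07,'lid_green':.059,'jar_red':0,'jar_yellow':0,'jar_green':0,'cut_board':0,'salt_jar':0,'lime_pen':0,'tape_roll':0}
for cam in('top','scene'):
    d=env.get_image(cam)
    for n,z in Z.items():
        for r in env.place_of(cam,n)[:4]:
            print(cam,n,round(r['confidence'],2),np.round(r['position'],1),np.round(onplane(d,r['position'],z),4))
E
```

```text
top lid_red 0.89 [220.  147.2] [0.6078 0.1254]
top lid_yellow 0.65 [168.2 195.6] [0.4528 0.2737]
top lid_green 0.9 [261.4 203.5] [ 0.4381 -0.0049]
top lid_green 0.57 [315.7 219.9] [ 0.3929 -0.1676]
top jar_red 0.92 [170.1 198. ] [0.4568 0.2807]
top jar_yellow 0.9 [261.4 202.7] [ 0.4495 -0.0054]
top jar_yellow 0.78 [371.1 241. ] [ 0.3385 -0.3471]
top jar_green 0.53 [221.4 155.2] [0.5986 0.1251]
top cut_board 0.84 [298.6 153.7] [ 0.6099 -0.1198]
top salt_jar 0.82 [353.3 203.9] [ 0.4531 -0.2926]
top lime_pen 0.66 [127.1 155.4] [0.5909 0.4276]
top tape_roll 0.72 [392.5 161.9] [ 0.5916 -0.4203]
scene lid_red 0.78 [250.4 169.5] [0.596  0.1288]
scene lid_yellow 0.81 [189.6 166.8] [0.4462 0.2815]
scene lid_green 0.9 [250.1 207.8] [ 0.4547 -0.0126]
scene lid_green 0.56 [278.3 255.3] [ 0.3698 -0.2111]
scene jar_red 0.59 [192.5 181.9] [0.4516 0.2808]
scene jar_yellow 0.91 [243.7 218.5] [0.4496 0.0115]
scene jar_yellow 0.85 [308.  303.2] [ 0.3399 -0.3516]
scene jar_green 0.69 [249.  182.9] [0.5944 0.1337]
scene cut_board 0.95 [304.3 214.5] [ 0.6072 -0.1157]
scene salt_jar 0.75 [318.  268.8] [ 0.4546 -0.2948]
scene lime_pen 0.64 [196.4 153. ] [0.5794 0.416 ]
scene tape_roll 0.66 [375.8 269.6] [ 0.5729 -0.4189]
scene tape_roll 0.2 [254.4 172.8] [0.6517 0.1631]
```

Emit:
drive_tool:
  rows: "1 0 0 0 -0.96;1 0 0 0 -0.96;1 0 0 0 -0.96;1 0 0 0 -0.96;1 0 0 0 -0.96"

```text
clock: 1.75
tool_pos: [0.2634, 0.6486, 0.2139]
tcp_rot: [-3.142, -0.0, -3.14]
wrist_force: [-0.3, -0.3, -0.1]
gripper_width: 0.0911
grip_force: 0.0
```

Emit:
drive_tool:
  rows: "1 -0.65 -1 0 0;1 -0.65 -1 0 0;1 -0.65 -1 0 0;1 -0.65 -1 0 0;1 -0.65 -1 0 0"

```text
clock: 2.25
tool_pos: [0.329, 0.5467, 0.2139]
tcp_rot: [-3.141, 0.0, 3.138]
wrist_force: [0.5, 0.2, -0.8]
gripper_width: 0.091
grip_force: 0.0
```

Emit:
drive_tool:
  rows: "1 -0.65 -1 0 0;1 -0.65 -1 0 0;1 -0.65 -1 0 0;1 -0.65 -1 0 0;1 -0.65 -1 0 0"

```text
clock: 2.75
tool_pos: [0.3937, 0.4466, 0.214]
tcp_rot: [-3.142, 0.0, 3.138]
wrist_force: [0.4, 0.6, -0.4]
gripper_width: 0.0913
grip_force: 0.0
```

Emit:
drive_tool:
  rows: "1 -0.65 -1 0 0;1 -0.65 -1 0 0;1 -0.65 -1 0 0;1 -0.65 -1 0 0;1 -0.65 -1 0 0"

```text
clock: 3.25
tool_pos: [0.4583, 0.3465, 0.214]
tcp_rot: [-3.142, 0.0, 3.138]
wrist_force: [-0.7, 1.5, 0.1]
gripper_width: 0.0909
grip_force: 0.0
```

Emit:
drive_tool:
  rows: "1 -0.65 -1 0 0;1 -0.65 -1 0 0;1 -0.65 -1 0 0;1 -0.65 -1 0 0;1 -0.65 -1 0 0"

```text
clock: 3.75
tool_pos: [0.523, 0.2464, 0.214]
tcp_rot: [-3.142, 0.0, 3.138]
wrist_force: [-0.5, 0.2, 0.4]
gripper_width: 0.0912
grip_force: 0.0
```

Emit:
drive_tool:
  rows: "1 -0.65 -1 0 0;1 -0.65 -1 0 0;1 -0.65 -1 0 0;1 -0.65 -1 0 0;1 -0.65 -1 0 0"

```text
clock: 4.25
tool_pos: [0.5876, 0.1463, 0.214]
tcp_rot: [-3.141, -0.0, 3.138]
wrist_force: [-0.3, -0.1, 0.6]
gripper_width: 0.0909
grip_force: 0.0
```

Emit:
drive_tool:
  rows: "1 -0.3 -0.5 0 0;1 0 0 0 0;1 0 0 0 0;1 0 0 0 0;1 0 0 0 0"

```text
clock: 4.75
tool_pos: [0.5931, 0.1386, 0.2139]
tcp_rot: [3.142, -0.0, 3.141]
wrist_force: [-0.1, 0.2, -0.3]
gripper_width: 0.0908
grip_force: 0.0
```

```bash
python3 - <<'E'
from h import *
o=env.get_obs(); d=env.get_image('wrist'); print(o['clock'],o['tool_pos'],o['tcp_rot'])
im=d['img'].copy(); m=knobmask(im,'red'); cv2.imwrite('pics/w1.png',im[:,:,::-1])
for P in proj(d,[[.6,.126,.1]],o): print(P)
E
```

```text
4.75 [0.59305309 0.13864887 0.21393216] [ 3.14154372e+00 -1.14839518e-04  3.14055935e+00]
[246.93704023 198.15315736]
```

View pics/w1.png

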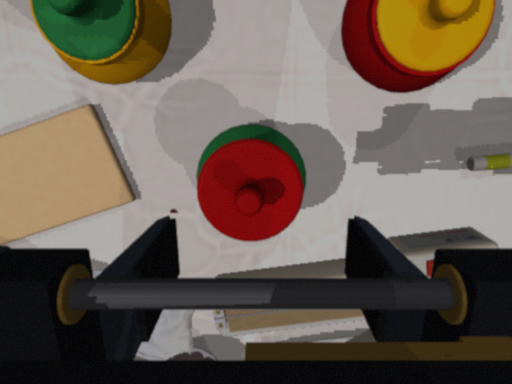

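```bash
cat >> h.py <<'E'
def circ(d,mask,z,o,r0,near=None,outer=True):
    """fit circle on plane z to the outer contour of the mask component; returns x,y,r,rms"""
    m=cv2.morphologyEx(mask.astype(np.uint8),cv2.MORPH_OPEN,np.ones((3,3)))
    cs=[c for c in cv2.findContours(m,cv2.RETR_LIST,cv2.CHAIN_APPROX_NONE)[0] if len(c)>40]
    out=[]
    for c in sorted(cs,key=len)[::-1][:6]:
        c=c[:,0].astype(float); c=c[(c[:,0]>2)&(c[:,0]<509)&(c[:,1]>2)&(c[:,1]<381)]
        if len(c)<30: continue
        p=np.array([onplane(d,q,z,o) for q in c])
        s=least_squares(lambda v:np.hypot(*(p-v[:2]).T)-v[2],[*p.mean(0),r0],loss='soft_l1',f_scale=.001,x_scale=.01)
        res=np.abs(np.hypot(*(p-s.x[:2]).T)-s.x[2]); 
        if abs(s.x[2]-r0)<.012: out.append((np.round(s.x,4),round(float(np.median(res)),4),len(c)))
    return out
E
python3 - <<'E'
from h import *
o=env.get_obs(); d=env.get_image('wrist'); im=d['img']
for col,z,r in(('red',.079,.05),('green',.059+.017,.042),('yellow',.087,.046)): print(col,circ(d,knobmask(im,col),z,o,r))
for n in('green','red'): print(n,im[{'green':140,'red':40}[n],{'green':250,'red':360}[n]])
for n in('cut_board',):
    m=env.silhouettes('top',n)[0]['mask']; t=env.get_image('top')
    b=cv2.minAreaRect(np.argwhere(m)[:,::-1].astype(np.float32)); print(b,[onplane(t,p,.012) for p in cv2.boxPoints(b)])
E
```

```text
red [(array([0.4585, 0.2575, 0.0515]), 0.0014, 287), (array([0.6001, 0.1278, 0.0489]), 0.0002, 291)]
green [(array([0.5919, 0.1302, 0.0508]), 0.0019, 160), (array([0.5902, 0.1297, 0.0479]), 0.002, 97)]
yellow [(array([0.4545, 0.0175, 0.0485]), 0.0012, 285), (array([0.4489, 0.2751, 0.0452]), 0.0002, 179)]
green [105  12  12]
red [93  6  9]
((297.20001220703125, 153.60000610351562), (37.31487274169922, 59.45081329345703), 71.56504821777344) [array([ 0.63114536, -0.00635359]), array([ 0.69817511, -0.18487681]), array([ 0.58301651, -0.22202095]), array([ 0.51804046, -0.04570745])]
```

Emit:
drive_tool:
  rows: "1 -0.35 -0.53 0 0;1 0 0 0.8 0;1 0 0 0.8 0;1 0 0 0.8 0;1 0 0 0.8 0"

```text
clock: 5.45
tool_pos: [0.5999, 0.1273, 0.1478]
tcp_rot: [-3.141, -0.001, 3.14]
wrist_force: [-1.2, -0.7, 0.5]
gripper_width: 0.091
grip_force: 0.0
```

Emit:
drive_tool:
  rows: "1 0 0 0.8 0;1 0 0 0.8 0;1 0 0 0.8 0;1 0 0 0.5 0;1 0 0 0.4 0"

```text
clock: 5.95
tool_pos: [0.6003, 0.1273, 0.0829]
tcp_rot: [-3.141, -0.001, 3.14]
wrist_force: [0.3, 0.2, 0.3]
gripper_width: 0.0913
grip_force: 0.0
```

Emit:
drive_tool:
  rows: "1 0 0 0 0;0 0 0 0 0;0 0 0 0 0;0 0 0 0 0;0 0 0 0 0"

```text
clock: 6.45
tool_pos: [0.6007, 0.1274, 0.0844]
tcp_rot: [3.141, 0.001, 3.14]
wrist_force: [-0.1, 0.3, -0.0]
gripper_width: 0.062
grip_force: 0.0
```

Emit:
drive_tool:
  rows: "0 0 0 0 0;0 0 0 0 0;0 0 0 0 0;0 0 0 0 0;0 0 0 0 0"

```text
clock: 6.95
tool_pos: [0.6005, 0.1273, 0.0839]
tcp_rot: [3.142, -0.0, 3.14]
wrist_force: [-0.1, 0.1, 0.7]
gripper_width: 0.0246
grip_force: 30.0
```

Emit:
drive_tool:
  rows: "0 0 0 -0.3 0;0 0 0 -0.5 0;0 0 0 -0.5 0;0 0 0 -0.5 0;0 0 0 -0.2 0"

```text
clock: 7.45
tool_pos: [0.6012, 0.1275, 0.1257]
tcp_rot: [3.141, 0.002, 3.14]
wrist_force: [0.2, -0.5, -1.6]
gripper_width: 0.0244
grip_force: 30.0
```

```bash
python3 - <<'E'
from h import *
o=env.get_obs(); d=env.get_image('wrist'); print(o['tool_pos'],o['gripper_width'],o['wrist_force']); print(np.round(circ(d,knobmask(d['img'],'red'),o['tool_pos'][2]-.005,o,.05)[0][0],4) if circ(d,knobmask(d['img'],'red'),o['tool_pos'][2]-.005,o,.05) else 0)
cv2.imwrite('pics/w2.png',d['img'][:,:,::-1])
E
```

```text
[0.60117112 0.12746201 0.12565026] 0.0243599618590789 [ 0.18572199 -0.46559245 -1.59643571]
[0.6093 0.1275 0.0397]
```

View pics/w2.png

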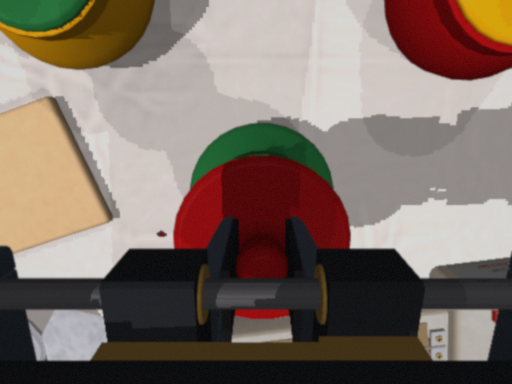

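The red lid is held level, centred on about (262,240), with the green jar below and the board at left (50,180). On to the board.

Emit:
drive_tool:
  rows: "0 0 -0.6 0 0;0 0 -0.9 0 0;0 0 -0.9 0 0;0 0 -0.9 0 0;0 0 -0.9 0 0"

```text
clock: 8.0
tool_pos: [0.6001, 0.0413, 0.1237]
tcp_rot: [-3.142, -0.0, 3.139]
wrist_force: [-0.3, -0.5, -1.4]
gripper_width: 0.0241
grip_force: 30.0
```

Emit:
drive_tool:
  rows: "0 0 -0.9 0 0;0 0 -0.9 0 0;0 0 -0.9 0 0;0 0 -0.9 0 0;0 0 -0.9 0 0"

```text
clock: 8.5
tool_pos: [0.6002, -0.0481, 0.124]
tcp_rot: [-3.142, 0.0, 3.14]
wrist_force: [-0.0, 0.5, -1.0]
gripper_width: 0.0246
grip_force: 30.0
```

Emit:
drive_tool:
  rows: "0 0 -0.9 0 0;0 0 -0.9 0 0;0 0 -0.9 0 0;0 -0.35 -0.7 0 0;0 0 0 0 0"

```text
clock: 9.0
tool_pos: [0.6081, -0.1166, 0.1242]
tcp_rot: [-3.141, 0.001, 3.138]
wrist_force: [0.1, 1.1, -1.2]
gripper_width: 0.0244
grip_force: 30.0
```

Emit:
drive_tool:
  rows: "0 0 0 0.8 0;0 0 0 0.8 0;0 0 0 0.8 0;0 0 0 0.8 0;0 0 0 0 0"

```text
clock: 9.5
tool_pos: [0.6053, -0.114, 0.0569]
tcp_rot: [3.141, -0.004, 3.14]
wrist_force: [0.0, 0.7, -1.5]
gripper_width: 0.0246
grip_force: 30.0
```

Emit:
drive_tool:
  rows: "0 0 0 0.3 0;0 0 0 0.3 0;0 0 0 0.2 0;0 0 0 0.1 0;0 0 0 0 0"

```text
clock: 10.0
tool_pos: [0.607, -0.1147, 0.0419]
tcp_rot: [3.142, -0.0, 3.14]
wrist_force: [0.3, -0.2, -0.8]
gripper_width: 0.0245
grip_force: 30.0
```

Emit:
drive_tool:
  rows: "0 0 0 0.1 0;0 0 0 0.1 0;0 0 0 0 0;0 0 0 0 0;0 0 0 0 0"

```text
clock: 10.5
tool_pos: [0.6071, -0.1147, 0.038]
tcp_rot: [-3.142, 0.0, 3.14]
wrist_force: [0.7, -0.7, -0.6]
gripper_width: 0.0247
grip_force: 30.0
```

Emit:
drive_tool:
  rows: "0 0 0 0.1 0;0 0 0 0.08 0;0 0 0 0 0;0 0 0 0 0;0 0 0 0 0"

```text
clock: 11.0
tool_pos: [0.6071, -0.1146, 0.0343]
tcp_rot: [3.142, 0.0, 3.14]
wrist_force: [0.1, 0.3, -0.6]
gripper_width: 0.0243
grip_force: 30.0
```

Emit:
drive_tool:
  rows: "0 0 0 0.08 0;0 0 0 0 0;0 0 0 0 0;0 0 0 0 0;0 0 0 0 0"

```text
clock: 11.5
tool_pos: [0.6072, -0.1147, 0.0338]
tcp_rot: [-3.142, -0.0, 3.14]
wrist_force: [-8.1, 0.9, 18.5]
gripper_width: 0.0246
grip_force: 30.0
```

Contact with the board. Releasing and rising.

Emit:
drive_tool:
  rows: "1 0 0 0 0;1 0 0 0 0;1 0 0 0 0;1 0 0 0 0;1 0 0 0 0"

```text
clock: 12.0
tool_pos: [0.607, -0.1147, 0.0326]
tcp_rot: [-3.142, -0.0, 3.14]
wrist_force: [-0.0, -0.6, -0.1]
gripper_width: 0.0616
grip_force: 0.0
```

Emit:
drive_tool:
  rows: "1 0 0 0 0;1 0 0 0 0;1 0 0 -0.5 0;1 0 0 -1 0;1 0 0 -1 0"

```text
clock: 12.5
tool_pos: [0.6069, -0.1147, 0.0837]
tcp_rot: [3.142, -0.0, 3.14]
wrist_force: [0.5, 0.2, -0.0]
gripper_width: 0.0911
grip_force: 0.0
```

Emit:
drive_tool:
  rows: "1 0 0 -1 0;1 0 0 -1 0;1 0 0 -1 0;1 0 0 -1 0;1 0 0 -1 0"

```text
clock: 13.0
tool_pos: [0.607, -0.1146, 0.1844]
tcp_rot: [-3.141, 0.001, 3.14]
wrist_force: [0.1, -0.1, -0.2]
gripper_width: 0.091
grip_force: 0.0
```

Emit:
drive_tool:
  rows: "1 0.8 0.6 -1 0;1 0.8 0.6 -1 0;1 0.8 0.6 0 0;1 0.8 0.6 0 0;1 0.8 0.6 0 0"

```text
clock: 13.5
tool_pos: [0.5265, -0.0541, 0.2236]
tcp_rot: [-3.141, 0.001, 3.14]
wrist_force: [0.6, -0.5, -0.2]
gripper_width: 0.0907
grip_force: 0.0
```

Emit:
drive_tool:
  rows: "1 0.8 0.6 0 0;1 0.8 0.6 0 0;1 0.8 0.6 0 0;1 0.8 0.6 0 0;1 0 0 0 0"

```text
clock: 14.0
tool_pos: [0.4615, -0.0054, 0.223]
tcp_rot: [3.141, -0.0, 3.141]
wrist_force: [0.1, -0.1, 0.3]
gripper_width: 0.091
grip_force: 0.0
```

```bash
python3 - <<'E'
from h import *
o=env.get_obs(); d=env.get_image('wrist'); im=d['img']; print(o['clock'],o['tool_pos'],o['tcp_rot'])
cv2.imwrite('pics/w3.png',im[:,:,::-1])
for col,z,r in(('green',.059+.017,.042),('red',.012+.017,.05)): print(col,circ(d,knobmask(im,col),z,o,r))
E
```

```text
14.0 [ 0.46154842 -0.00539125  0.22299098] [ 3.14147982e+00 -1.23216235e-04  3.14065551e+00]
green [(array([ 0.4432, -0.0057,  0.0405]), 0.0002, 240), (array([0.6431, 0.0734, 0.0388]), 0.0028, 72)]
red [(array([0.4242, 0.2863, 0.0389]), 0.0011, 67)]
```

View pics/w3.png

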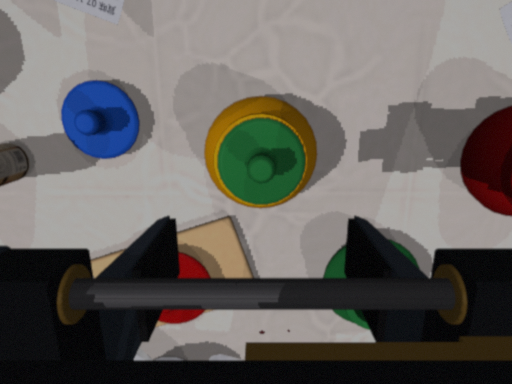

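Emit:
drive_tool:
  rows: "1 0.92 0 0 0;1 0 0 1 0;1 0 0 1 0;1 0 0 1 0;1 0 0 1 0"

```text
clock: 14.55
tool_pos: [0.4456, -0.0067, 0.1423]
tcp_rot: [-3.141, 0.001, 3.14]
wrist_force: [0.0, -0.4, 0.1]
gripper_width: 0.0913
grip_force: 0.0
```

Emit:
drive_tool:
  rows: "1 0 0 0.9 0;1 0 0 0.9 0;1 0 0 0.9 0;1 0 0 0.4 0;1 0 0 0 0"

```text
clock: 15.05
tool_pos: [0.4447, -0.0065, 0.0801]
tcp_rot: [3.142, -0.002, 3.14]
wrist_force: [0.5, -1.2, -0.0]
gripper_width: 0.0911
grip_force: 0.0
```

Emit:
drive_tool:
  rows: "0 0 0 0 0;0 0 0 0 0;0 0 0 0 0;0 0 0 0 0;0 0 0 0 0"

```text
clock: 15.55
tool_pos: [0.445, -0.0064, 0.081]
tcp_rot: [-3.142, 0.001, 3.14]
wrist_force: [-0.6, -0.3, -0.1]
gripper_width: 0.0539
grip_force: 0.0
```

Emit:
drive_tool:
  rows: "0 0 0 0 0;0 0 0 0 0;0 0 0 0 0;0 0 0 0 0;0 0 0 0 0"

```text
clock: 16.05
tool_pos: [0.4448, -0.0064, 0.0807]
tcp_rot: [3.142, -0.0, 3.14]
wrist_force: [0.0, 0.9, 0.8]
gripper_width: 0.0243
grip_force: 30.0
```

Emit:
drive_tool:
  rows: "0 0 0 -0.3 0;0 0 0 -0.6 0;0 0 0 -0.9 0;0 0 0 -0.9 0;0 0 0 -0.9 0"

```text
clock: 16.55
tool_pos: [0.4449, -0.0064, 0.1544]
tcp_rot: [-3.142, 0.001, 3.14]
wrist_force: [-0.1, -0.5, -2.5]
gripper_width: 0.0241
grip_force: 30.0
```

Emit:
drive_tool:
  rows: "0 0 0 -0.9 0;0 -0.6 0.3 -0.9 0;0 -0.9 0.5 -0.6 0;0 -0.9 0.5 0 0;0 -0.9 0.5 0 0"

```text
clock: 17.05
tool_pos: [0.5118, 0.0299, 0.2024]
tcp_rot: [-3.142, 0.002, 3.14]
wrist_force: [-0.3, -0.3, -0.6]
gripper_width: 0.0247
grip_force: 30.0
```

Emit:
drive_tool:
  rows: "0 -0.9 0.5 0 0;0 -0.9 0.5 0 0;0 -0.9 0.5 0 0;0 -0.9 0.5 0 0;0 -0.9 0.5 0 0"

```text
clock: 17.55
tool_pos: [0.6017, 0.0798, 0.2019]
tcp_rot: [3.142, 0.001, 3.14]
wrist_force: [-0.1, 0.1, -0.8]
gripper_width: 0.0242
grip_force: 30.0
```

Emit:
drive_tool:
  rows: "0 -0.9 0.5 0 0;0 -0.9 0.6 0 0;0 -0.9 0.6 0 0;0 -0.9 0.6 0 0;0 0 0 0 0"

```text
clock: 18.05
tool_pos: [0.6746, 0.1263, 0.2019]
tcp_rot: [3.141, 0.001, 3.141]
wrist_force: [-0.6, 0.7, -0.6]
gripper_width: 0.024
grip_force: 30.0
```

```bash
python3 - <<'E'
from h import *
o=env.get_obs(); d=env.get_image('wrist'); im=d['img']; print(o['clock'],o['tool_pos'],o['tcp_rot'],o['gripper_width'])
cv2.imwrite('pics/w4.png',im[:,:,::-1])
for c in circ(d,knobmask(im,'green'),.062,o,.041)+circ(d,knobmask(im,'green'),.062,o,.032): print(c)
E
```

```text
18.05 [0.67461915 0.12630899 0.20190905] [3.14126842e+00 1.42191449e-03 3.14055531e+00] 0.024008073569989942
(array([0.6003, 0.1274, 0.0516]), 0.0002, 341)
(array([0.6013, 0.1259, 0.0306]), 0.0003, 201)
(array([0.6013, 0.1259, 0.0306]), 0.0003, 201)
(array([0.7588, 0.1261, 0.0207]), 0.0013, 127)
```

View pics/w4.png

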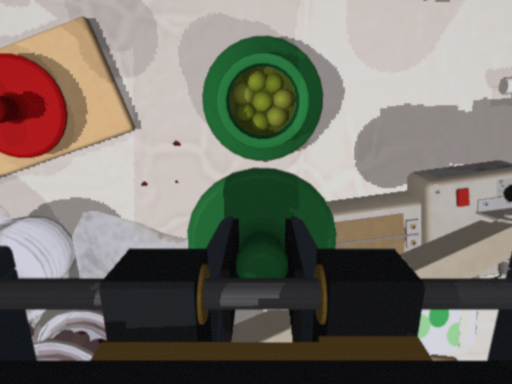

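```bash
python3 - <<'E'
from h import *
o=env.get_obs(); d=env.get_image('wrist'); im=d['img']
for z in(.025,.03,.035): print(z,circ(d,knobmask(im,'green'),z,o,.06)[:1])
w=np.zeros_like(im)
P=[[.6013+.032*np.cos(a),.1265+.032*np.sin(a),.062] for a in np.linspace(0,6.28,80)]+[[.6013+.041*np.cos(a),.1265+.041*np.sin(a),.062] for a in np.linspace(0,6.28,80)]
c=im[20:180,190:340,::-1]; c=cv2.resize(c,None,fx=4,fy=3.7,interpolation=cv2.INTER_CUBIC)
for u,v in proj(d,P,o): cv2.circle(c,(int((u-190+.5)*4),int((v-20+.5)*3.7)),1,(255,255,255),-1)
cv2.imwrite('pics/w5.png',c)
E
```

```text
0.025 [(array([0.7393, 0.1247, 0.0711]), 0.0078, 418)]
0.03 [(array([0.7372, 0.1247, 0.0701]), 0.0077, 418)]
0.035 [(array([0.7351, 0.1248, 0.0691]), 0.0076, 418)]
```

View pics/w5.png

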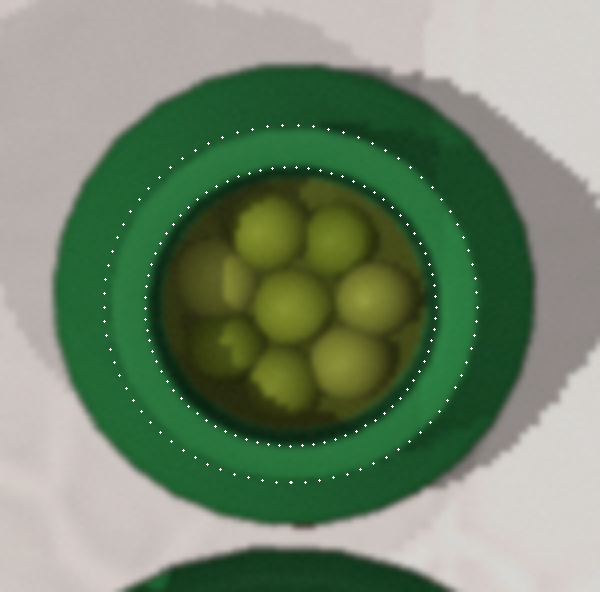

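The overlay confirms the mouth of the green jar centred at about (0.601, 0.126). Moving over it and down.

Emit:
drive_tool:
  rows: "0 0.9 0 0 0;0 0.9 0 0 0;0 0.9 0 0 0;0 0.91 -0.04 0 0;0 0 0 0.8 0"

```text
clock: 18.65
tool_pos: [0.5997, 0.1242, 0.1864]
tcp_rot: [3.141, 0.002, 3.14]
wrist_force: [1.2, 0.8, -1.9]
gripper_width: 0.0245
grip_force: 30.0
```

Emit:
drive_tool:
  rows: "0 0 0 0.8 0;0 0 0 0.8 0;0 0 0 0.8 0;0 0 0 0.8 0;0 0 0 0 0"

```text
clock: 19.15
tool_pos: [0.5995, 0.1243, 0.1177]
tcp_rot: [-3.141, -0.004, 3.14]
wrist_force: [-0.9, -0.3, -0.7]
gripper_width: 0.0243
grip_force: 30.0
```

Emit:
drive_tool:
  rows: "0 0 0 0.3 0;0 0 0 0 0;0 0 0 0 0;0 0 0 0 0;0 0 0 0 0"

```text
clock: 19.65
tool_pos: [0.6011, 0.1246, 0.1152]
tcp_rot: [3.142, 0.001, 3.14]
wrist_force: [0.1, 0.9, -0.0]
gripper_width: 0.0244
grip_force: 30.0
```

Emit:
drive_tool:
  rows: "0 -0.06 0.05 0.4 0;0 0 0 0.4 0;0 0 0 0.3 0;0 0 0 0 0;0 0 0 0 0"

```text
clock: 20.15
tool_pos: [0.6019, 0.1255, 0.0924]
tcp_rot: [-3.141, -0.001, 3.14]
wrist_force: [-0.7, -0.7, -0.9]
gripper_width: 0.0243
grip_force: 30.0
```

Emit:
drive_tool:
  rows: "0 0 0 0.3 0;0 0 0 0.2 0;0 0 0 0.2 0;0 0 0 0 0;0 0 0 0 0"

```text
clock: 20.65
tool_pos: [0.602, 0.1255, 0.0786]
tcp_rot: [-3.142, -0.0, 3.14]
wrist_force: [0.8, -0.4, -0.6]
gripper_width: 0.0244
grip_force: 30.0
```

Emit:
drive_tool:
  rows: "0 0 0 0.15 0;0 0 0 0.1 0;0 0 0 0.08 0;0 0 0 0 0;0 0 0 0 0"

```text
clock: 21.15
tool_pos: [0.6021, 0.1256, 0.0721]
tcp_rot: [3.142, -0.0, 3.14]
wrist_force: [0.1, -0.5, -1.7]
gripper_width: 0.0247
grip_force: 30.0
```

Emit:
drive_tool:
  rows: "0 0 0 0.08 0;0 0 0 0 0;0 0 0 0 0;0 0 0 0 0;0 0 0 0 0"

```text
clock: 21.65
tool_pos: [0.6021, 0.1256, 0.0706]
tcp_rot: [3.142, -0.0, 3.14]
wrist_force: [-0.1, 1.1, -1.0]
gripper_width: 0.0245
grip_force: 30.0
```

Emit:
drive_tool:
  rows: "0 0 0 0.06 0;0 0 0 0 0;0 0 0 0 0;0 0 0 0 0;0 0 0 0 0"

```text
clock: 22.15
tool_pos: [0.6022, 0.1256, 0.0697]
tcp_rot: [3.142, 0.0, 3.14]
wrist_force: [-2.9, -1.1, 5.4]
gripper_width: 0.0243
grip_force: 30.0
```

Emit:
drive_tool:
  rows: "1 0 0 0 0;1 0 0 0 0;1 0 0 0 0;1 0 0 0 0;1 0 0 0 0"

```text
clock: 22.65
tool_pos: [0.6021, 0.1255, 0.0693]
tcp_rot: [-3.142, -0.0, 3.14]
wrist_force: [-0.0, 0.1, 0.4]
gripper_width: 0.0616
grip_force: 0.0
```

Emit:
drive_tool:
  rows: "1 0 0 0 0;1 0 0 -0.5 0;1 0 0 -1 0;1 0 0 -1 0;1 0 0 -1 0"

```text
clock: 23.15
tool_pos: [0.6021, 0.1256, 0.1408]
tcp_rot: [3.142, 0.0, 3.14]
wrist_force: [0.2, -0.7, 0.1]
gripper_width: 0.091
grip_force: 0.0
```

Emit:
drive_tool:
  rows: "1 0 0 -1 0;1 0 0 -1 0;1 0 0 -1 0;1 0 0 -1 0;1 0.9 0.95 0 0"

```text
clock: 23.65
tool_pos: [0.5866, 0.144, 0.2231]
tcp_rot: [3.141, 0.005, 3.138]
wrist_force: [0.6, 0.6, -0.1]
gripper_width: 0.0909
grip_force: 0.0
```

Emit:
drive_tool:
  rows: "1 0.9 0.95 0 0;1 0.9 0.95 0 0;1 0.9 0.95 0 0;1 0.9 0.95 0 0;1 0.9 0.95 0 0"

```text
clock: 24.15
tool_pos: [0.4935, 0.2404, 0.2201]
tcp_rot: [3.141, 0.001, 3.14]
wrist_force: [-0.5, 0.3, -0.1]
gripper_width: 0.091
grip_force: 0.0
```

Emit:
drive_tool:
  rows: "1 0.9 0.95 0 0;1 0.7 0.85 0 0;1 0 0 0 0;1 0 0 0 0;1 0 0 0 0"

```text
clock: 24.65
tool_pos: [0.4628, 0.2754, 0.2197]
tcp_rot: [3.141, 0.0, 3.139]
wrist_force: [-0.4, 0.2, 0.5]
gripper_width: 0.0913
grip_force: 0.0
```

```bash
python3 - <<'E'
from h import *
o=env.get_obs(); d=env.get_image('wrist'); im=d['img']; print(o['clock'],o['tool_pos'],o['tcp_rot'])
cv2.imwrite('pics/w6.png',im[:,:,::-1])
print(circ(d,knobmask(im,'yellow'),.087,o,.046))
t=env.get_image('top'); cv2.imwrite('pics/t6.png',t['img'][:,:,::-1])
E
```

```text
24.65 [0.46282881 0.27540714 0.21967444] [3.14147626e+00 4.53759438e-04 3.13943264e+00]
[(array([0.4485, 0.275 , 0.0449]), 0.0002, 278), (array([0.4334, 0.041 , 0.0487]), 0.0005, 149)]
```

View pics/w6.png

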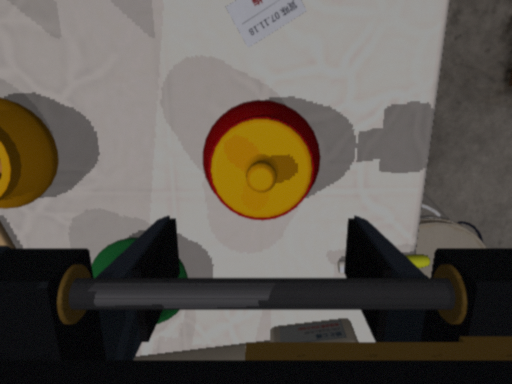

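Emit:
drive_tool:
  rows: "1 0.7 -0.03 0 0;1 0 0 0.9 0;1 0 0 0.9 0;1 0 0 0.9 0;1 0 0 0.9 0"

```text
clock: 25.25
tool_pos: [0.4477, 0.2748, 0.1467]
tcp_rot: [-3.142, -0.0, 3.139]
wrist_force: [0.1, 0.4, 0.4]
gripper_width: 0.0913
grip_force: 0.0
```

Emit:
drive_tool:
  rows: "1 0 0 0.9 0;1 0 0 0.9 0;1 0 0 0.7 0;1 0 0 0.3 0;1 0 0 0 0"

```text
clock: 25.75
tool_pos: [0.4479, 0.275, 0.0908]
tcp_rot: [-3.141, -0.001, 3.14]
wrist_force: [0.3, -0.0, 0.2]
gripper_width: 0.0912
grip_force: 0.0
```

Emit:
drive_tool:
  rows: "0 0 0 0 0;0 0 0 0 0;0 0 0 0 0;0 0 0 0 0;0 0 0 0 0"

```text
clock: 26.25
tool_pos: [0.4484, 0.2753, 0.0915]
tcp_rot: [3.141, 0.0, 3.14]
wrist_force: [-0.4, -0.3, 0.5]
gripper_width: 0.0536
grip_force: 0.0
```

Emit:
drive_tool:
  rows: "0 0 0 0 0;0 0 0 0 0;0 0 0 0 0;0 0 0 0 0;0 0 0 0 0"

```text
clock: 26.75
tool_pos: [0.4483, 0.2752, 0.0913]
tcp_rot: [-3.142, -0.0, 3.14]
wrist_force: [0.6, -0.4, -1.0]
gripper_width: 0.0246
grip_force: 30.0
```

Emit:
drive_tool:
  rows: "0 0 0 -0.3 0;0 0 0 -0.6 0;0 0 0 -0.9 0;0 0 0 -0.9 0;0 0 0 -0.9 0"

```text
clock: 27.25
tool_pos: [0.4484, 0.2753, 0.165]
tcp_rot: [3.141, 0.0, 3.14]
wrist_force: [-0.4, -0.2, -1.7]
gripper_width: 0.0242
grip_force: 30.0
```

Emit:
drive_tool:
  rows: "0 0 0 -0.9 0;0 0 -0.4 -0.9 0;0 -0.3 -0.8 -0.4 0;0 -0.3 -0.9 0 0;0 -0.3 -0.9 0 0"

```text
clock: 27.75
tool_pos: [0.4666, 0.2147, 0.2088]
tcp_rot: [3.141, 0.001, 3.14]
wrist_force: [0.5, 0.2, -1.1]
gripper_width: 0.0243
grip_force: 30.0
```

Emit:
drive_tool:
  rows: "0 -0.3 -0.9 0 0;0 -0.3 -0.9 0 0;0 -0.3 -0.9 0 0;0 -0.3 -0.9 0 0;0 -0.3 -0.9 0 0"

```text
clock: 28.25
tool_pos: [0.4963, 0.1244, 0.2084]
tcp_rot: [3.141, 0.001, 3.14]
wrist_force: [0.8, 0.4, -0.7]
gripper_width: 0.0246
grip_force: 30.0
```

Emit:
drive_tool:
  rows: "0 -0.3 -0.9 0 0;0 -0.3 -0.9 0 0;0 -0.3 -0.9 0 0;0 -0.3 -0.9 0 0;0 -0.3 -0.9 0 0"

```text
clock: 28.75
tool_pos: [0.5261, 0.0343, 0.2084]
tcp_rot: [3.142, 0.001, 3.14]
wrist_force: [-0.2, 0.1, -0.9]
gripper_width: 0.0244
grip_force: 30.0
```

Emit:
drive_tool:
  rows: "0 -0.25 -0.9 0 0;0 0 -0.9 0 0;0 0 0 0 0;0 0 0 0 0;0 0 0 0 0"

```text
clock: 29.25
tool_pos: [0.5308, -0.0004, 0.2077]
tcp_rot: [3.141, 0.0, 3.14]
wrist_force: [0.7, -0.6, -0.8]
gripper_width: 0.0244
grip_force: 30.0
```

```bash
cat >> h.py <<'E'
def overlay(d,o,x,y,z,rs,name):
    im=d['img']; c0=proj(d,[[x,y,z]],o)[0]; u0,v0=int(c0[0])-75,max(int(c0[1])-75,0)
    c=cv2.resize(im[v0:v0+150,u0:u0+150,::-1],None,fx=4,fy=4,interpolation=cv2.INTER_CUBIC)
    a=np.linspace(0,6.283,90)
    for r in rs:
        for u,v in proj(d,np.c_[x+r*np.cos(a),y+r*np.sin(a),z+0*a],o): cv2.circle(c,(int((u-u0+.5)*4),int((v-v0+.5)*4)),1,(255,255,255),-1)
    cv2.imwrite(name,c)
E
python3 - <<'E'
from h import *
o=env.get_obs(); d=env.get_image('wrist'); im=d['img']; print(o['clock'],o['tool_pos'],o['tcp_rot'],o['gripper_width'])
h=cv2.cvtColor(im,cv2.COLOR_RGB2HSV); m=(h[...,0]>10)&(h[...,0]<33)&(h[...,1]>110)&(h[...,2]>110)
for c in circ(d,m,.073,o,.045)+circ(d,m,.073,o,.036): print(c)
x,y=.4495,-.004
cc=circ(d,m,.073,o,.036)
if cc: x,y=cc[0][0][:2]
cv2.imwrite('pics/w7full.png',im[:,:,::-1])
overlay(d,o,x,y,.073,(.036,.045),'pics/w7.png'); print(x,y)
E
```

```text
29.25 [ 5.30795209e-01 -3.56499226e-04  2.07714583e-01] [3.14148620e+00 2.77848306e-04 3.14005189e+00] 0.024429452133947607
(array([ 0.444 , -0.0066,  0.0518]), 0.0004, 373)
(array([ 0.4394, -0.0086,  0.0314]), 0.004, 500)
0.4394 -0.0086
```

View pics/w7.png

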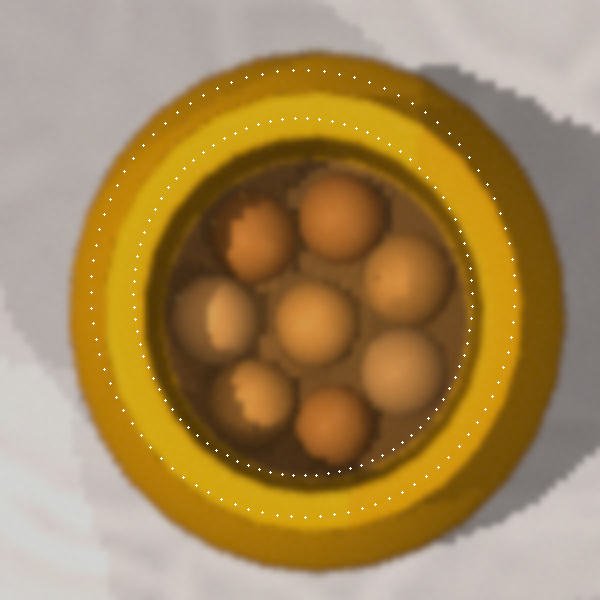

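```bash
python3 - <<'E'
from h import *
o=env.get_obs(); d=env.get_image('wrist'); im=d['img']; 
h=cv2.cvtColor(im,cv2.COLOR_RGB2HSV)
for u,v in((120,300),(85,300),(500,300),(320,115),(155,300),(545,300)):
    c0=proj(d,[[.4394,-.0086,.073]],o)[0]; print(h[int(c0[1])-75+v//4,int(c0[0])-75+u//4],end='')
m=(h[...,0]>18)&(h[...,0]<33)&(h[...,1]>150)&(h[...,2]>195); m[220:]=0
for c in circ(d,m,.073,o,.045)+circ(d,m,.073,o,.036): print(c)
overlay(d,o,.4438,-.0068,.073,(.036,.044),'pics/w8.png')
E
```

```text
[ 23 227 211][ 20 240 191][ 21 234 211][ 23 233 209][ 20 239  82][ 20 238 117](array([ 0.443 , -0.0069,  0.0436]), 0.0002, 301)
(array([ 0.4432, -0.0066,  0.0373]), 0.0002, 255)
(array([ 0.443 , -0.0069,  0.0436]), 0.0002, 301)
(array([ 0.4432, -0.0066,  0.0373]), 0.0002, 255)
```

View pics/w8.png

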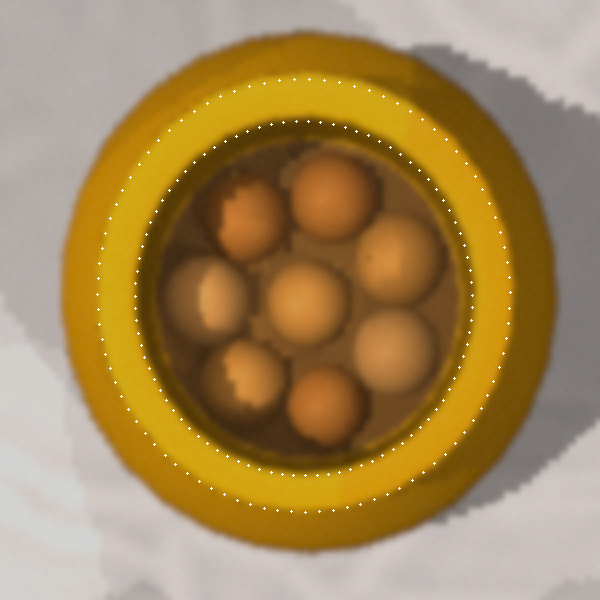

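The rim matches the drawn circle, so the jar is at (0.443, -0.007).

Emit:
drive_tool:
  rows: "0 0.9 -0.33 0 0;0 0.9 0 0 0;0 0.9 0 0 0;0 0.9 0 0 0;0 0.79 0 0 0"

```text
clock: 29.85
tool_pos: [0.4421, -0.007, 0.2073]
tcp_rot: [3.142, -0.0, 3.14]
wrist_force: [-0.1, -0.8, -0.5]
gripper_width: 0.0244
grip_force: 30.0
```

Emit:
drive_tool:
  rows: "0 0 0 0.8 0;0 0 0 0.8 0;0 0 0 0.8 0;0 0 0 0.8 0;0 0 0 0.7 0"

```text
clock: 30.35
tool_pos: [0.4428, -0.0071, 0.1288]
tcp_rot: [-3.142, -0.0, 3.14]
wrist_force: [0.6, -0.7, -1.2]
gripper_width: 0.0245
grip_force: 30.0
```

Emit:
drive_tool:
  rows: "0 0 0 0.5 0;0 0 0 0.3 0;0 0 0 0 0;0 0 0 0 0;0 0 0 0 0"

```text
clock: 30.85
tool_pos: [0.4435, -0.0074, 0.1139]
tcp_rot: [-3.142, 0.001, 3.14]
wrist_force: [-0.1, -1.4, -0.9]
gripper_width: 0.0245
grip_force: 30.0
```

Emit:
drive_tool:
  rows: "0 0 0 0.4 0;0 0 0 0.3 0;0 0 0 0.3 0;0 0 0 0.2 0;0 0 0 0 0"

```text
clock: 31.35
tool_pos: [0.4426, -0.0073, 0.0886]
tcp_rot: [3.142, -0.001, 3.14]
wrist_force: [-0.8, 0.4, -1.1]
gripper_width: 0.0242
grip_force: 30.0
```

Emit:
drive_tool:
  rows: "0 0 0 0.1 0;0 0 0 0.1 0;0 0 0 0.1 0;0 0 0 0 0;0 0 0 0 0"

```text
clock: 31.85
tool_pos: [0.4431, -0.0074, 0.0833]
tcp_rot: [-3.142, -0.0, 3.14]
wrist_force: [0.5, -0.2, -1.3]
gripper_width: 0.0242
grip_force: 30.0
```

Emit:
drive_tool:
  rows: "0 0 0 0.08 0;0 0 0 0 0;0 0 0 0 0;0 0 0 0 0;0 0 0 0 0"

```text
clock: 32.35
tool_pos: [0.4431, -0.0074, 0.0818]
tcp_rot: [3.142, 0.0, 3.14]
wrist_force: [-0.4, 0.0, -1.1]
gripper_width: 0.0241
grip_force: 30.0
```

Emit:
drive_tool:
  rows: "0 0 0 0.06 0;0 0 0 0 0;0 0 0 0 0;0 0 0 0 0;0 0 0 0 0"

```text
clock: 32.85
tool_pos: [0.443, -0.0074, 0.0805]
tcp_rot: [-3.142, -0.0, 3.14]
wrist_force: [0.9, -0.2, -1.3]
gripper_width: 0.0244
grip_force: 30.0
```

Emit:
drive_tool:
  rows: "0 0 0 0.05 0;0 0 0 0 0;0 0 0 0 0;0 0 0 0 0;0 0 0 0 0"

```text
clock: 33.35
tool_pos: [0.4432, -0.0074, 0.0802]
tcp_rot: [3.142, -0.0, 3.14]
wrist_force: [-7.7, 0.4, 19.1]
gripper_width: 0.0243
grip_force: 30.0
```

Emit:
drive_tool:
  rows: "1 0 0 0 0;1 0 0 0 0;1 0 0 0 0;1 0 0 0 0;1 0 0 0 0"

```text
clock: 33.85
tool_pos: [0.443, -0.0074, 0.0795]
tcp_rot: [3.142, -0.0, 3.14]
wrist_force: [0.0, -0.5, 0.2]
gripper_width: 0.0616
grip_force: 0.0
```

Emit:
drive_tool:
  rows: "1 0 0 0 0;1 0 0 -0.5 0;1 0 0 -1 0;1 0 0 -1 0;1 0 0 -1 0"

```text
clock: 34.35
tool_pos: [0.443, -0.0074, 0.1509]
tcp_rot: [-3.142, 0.0, 3.14]
wrist_force: [0.1, 0.5, -0.3]
gripper_width: 0.0912
grip_force: 0.0
```

Emit:
drive_tool:
  rows: "1 -0.9 -0.6 -1 0;1 -0.9 -0.6 -1 0;1 -0.9 -0.6 0 0;1 -0.9 -0.6 0 0;1 -0.9 -0.6 0 0"

```text
clock: 34.85
tool_pos: [0.5337, -0.0681, 0.1906]
tcp_rot: [-3.141, 0.001, 3.14]
wrist_force: [0.5, 0.3, 0.6]
gripper_width: 0.0911
grip_force: 0.0
```

Emit:
drive_tool:
  rows: "1 -0.9 -0.6 0 0;1 -0.9 -0.6 0 0;1 -0.9 -0.6 0 0;1 -0.4 -0.55 0 0;1 0 0 0 0"

```text
clock: 35.35
tool_pos: [0.5954, -0.1156, 0.1899]
tcp_rot: [-3.141, 0.0, 3.139]
wrist_force: [-0.4, -0.6, 0.6]
gripper_width: 0.0913
grip_force: 0.0
```

```bash
python3 - <<'E'
from h import *
o=env.get_obs(); d=env.get_image('wrist'); im=d['img']; print(o['clock'],o['tool_pos'],o['tcp_rot'])
print(circ(d,knobmask(im,'red'),.029,o,.05))
h=cv2.cvtColor(im,cv2.COLOR_RGB2HSV);m=(h[...,0]>18)&(h[...,0]<33)&(h[...,1]>150)&(h[...,2]>150)
print(circ(d,m,.076,o,.046))
cv2.imwrite('pics/w9.png',im[:,:,::-1])
E
```

```text
35.35 [ 0.59535039 -0.11560576  0.18993472] [-3.14140374e+00  3.73671185e-04  3.13905982e+00]
[(array([ 0.6069, -0.1145,  0.049 ]), 0.0002, 272)]
[(array([ 0.4452, -0.0088,  0.042 ]), 0.0008, 217)]
```

View pics/w9.png

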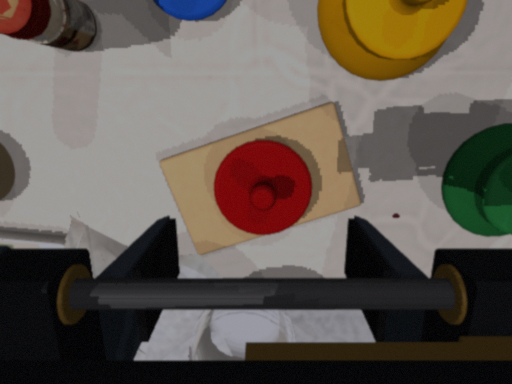

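Red lid stands upright mid-board at (263,188); the yellow lid sits on the yellow jar (400,20).

Emit:
drive_tool:
  rows: "1 -0.55 0.04 0 0;1 0 0 0.9 0;1 0 0 0.9 0;1 0 0 0.9 0;1 0 0 0.9 0"

```text
clock: 35.9
tool_pos: [0.606, -0.1132, 0.1171]
tcp_rot: [3.142, 0.0, 3.14]
wrist_force: [-0.2, 1.2, 0.3]
gripper_width: 0.0915
grip_force: 0.0
```

Emit:
drive_tool:
  rows: "1 0 0 0.9 0;1 0 0 0.9 0;1 0 0 0.9 0;1 0 0 0.9 0;1 0 0 0.5 0"

```text
clock: 36.4
tool_pos: [0.6053, -0.1135, 0.0338]
tcp_rot: [3.141, -0.001, 3.14]
wrist_force: [-0.4, 0.2, 0.4]
gripper_width: 0.0906
grip_force: 0.0
```

Emit:
drive_tool:
  rows: "1 0 0 0 0;0 0 0 0 0;0 0 0 0 0;0 0 0 0 0;0 0 0 0 0"

```text
clock: 36.9
tool_pos: [0.6062, -0.1139, 0.0361]
tcp_rot: [-3.141, 0.001, 3.14]
wrist_force: [-0.7, 0.9, 0.0]
gripper_width: 0.0621
grip_force: 0.0
```

Emit:
drive_tool:
  rows: "0 0 0 0 0;0 0 0 0 0;0 0 0 0 0;0 0 0 0 0;0 0 0 0 0"

```text
clock: 37.4
tool_pos: [0.6058, -0.1139, 0.0355]
tcp_rot: [-3.142, -0.0, 3.14]
wrist_force: [0.0, 0.3, 0.4]
gripper_width: 0.0242
grip_force: 30.0
```

Emit:
drive_tool:
  rows: "0 0 0 -0.3 0;0 0 0 -0.6 0;0 0 0 -0.9 0;0 0 0 -0.9 0;0 0 0 -0.9 0"

```text
clock: 37.9
tool_pos: [0.6062, -0.1139, 0.1099]
tcp_rot: [-3.141, 0.001, 3.14]
wrist_force: [0.6, -0.9, -1.2]
gripper_width: 0.0243
grip_force: 30.0
```

Emit:
drive_tool:
  rows: "0 0 0 -0.9 0;0 0 0 -0.9 0;0 0 0 -0.9 0;0 0 0 -0.9 0;0 0 0 -0.9 0"

```text
clock: 38.4
tool_pos: [0.6059, -0.1139, 0.2001]
tcp_rot: [-3.141, 0.001, 3.14]
wrist_force: [-0.2, -0.1, -1.2]
gripper_width: 0.0243
grip_force: 30.0
```

Emit:
drive_tool:
  rows: "0 0 0.5 -0.8 0;0 0.2 0.9 0 0;0 0.2 0.9 0 0;0 0.2 0.9 0 0;0 0.2 0.9 0 0"

```text
clock: 38.9
tool_pos: [0.5889, -0.0298, 0.2127]
tcp_rot: [3.141, -0.001, 3.14]
wrist_force: [0.9, -0.2, -0.9]
gripper_width: 0.0241
grip_force: 30.0
```

Emit:
drive_tool:
  rows: "0 0.2 0.9 0 0;0 0.2 0.9 0 0;0 0.2 0.9 0 0;0 0.2 0.9 0 0;0 0.2 0.9 0 0"

```text
clock: 39.4
tool_pos: [0.5692, 0.06, 0.2129]
tcp_rot: [-3.142, -0.001, 3.14]
wrist_force: [0.1, 0.2, -1.1]
gripper_width: 0.0244
grip_force: 30.0
```

Emit:
drive_tool:
  rows: "0 0.2 0.9 0 0;0 0.2 0.9 0 0;0 0.2 0.9 0 0;0 0.2 0.9 0 0;0 0.2 0.9 0 0"

```text
clock: 39.9
tool_pos: [0.5492, 0.15, 0.2129]
tcp_rot: [-3.141, -0.001, 3.14]
wrist_force: [0.1, 0.1, -0.7]
gripper_width: 0.0245
grip_force: 30.0
```

Emit:
drive_tool:
  rows: "0 0.2 0.9 0 0;0 0.2 0.9 0 0;0 0.2 0.9 0 0;0 0.2 0.9 0 0;0 0.2 0.9 0 0"

```text
clock: 40.4
tool_pos: [0.5292, 0.2398, 0.2129]
tcp_rot: [-3.141, -0.001, 3.14]
wrist_force: [0.8, 0.3, -1.6]
gripper_width: 0.0244
grip_force: 30.0
```

Emit:
drive_tool:
  rows: "0 0.2 0.9 0 0;0 0.2 0.9 0 0;0 0 0.3 0 0;0 0 0 0 0;0 0 0 0 0"

```text
clock: 40.9
tool_pos: [0.5222, 0.2801, 0.2132]
tcp_rot: [-3.141, -0.0, 3.14]
wrist_force: [1.1, 0.3, -1.5]
gripper_width: 0.0243
grip_force: 30.0
```

```bash
python3 - <<'E'
from h import *
o=env.get_obs(); d=env.get_image('wrist'); im=d['img']; print(o['clock'],o['tool_pos'],o['tcp_rot'],o['gripper_width'])
h=cv2.cvtColor(im,cv2.COLOR_RGB2HSV); x,y=.447,.276
c0=proj(d,[[x,y,.084]],o)[0]; print(c0)
for t in(90,110,125,140,155,170,185,200):
    m=((h[...,0]<8)|(h[...,0]>172))&(h[...,1]>150)&(h[...,2]>t); m[int(c0[1])+75:]=0
    print(t,circ(d,m,.084,o,.049)+circ(d,m,.084,o,.04))
cv2.imwrite('pics/w10full.png',im[:,:,::-1]); overlay(d,o,x,y,.084,(.04,.048),'pics/w10.png')
E
```

```text
40.9 [0.52224517 0.28011123 0.21323047] [-3.14118903e+00 -4.57755747e-04  3.14018059e+00] 0.024332811909975417
[256.34543972 100.25706116]
90 [(array([0.4541, 0.2756, 0.0551]), 0.0035, 473), (array([0.4494, 0.2732, 0.0387]), 0.0006, 275), (array([0.4494, 0.2732, 0.0387]), 0.0006, 275)]
110 [(array([0.4488, 0.2735, 0.05  ]), 0.0005, 341), (array([0.4497, 0.2746, 0.0401]), 0.0002, 270), (array([0.4488, 0.2735, 0.05  ]), 0.0005, 341), (array([0.4497, 0.2746, 0.0401]), 0.0002, 270)]
125 [(array([0.4492, 0.2733, 0.0494]), 0.0005, 341), (array([0.4497, 0.2747, 0.0403]), 0.0002, 273), (array([0.4492, 0.2733, 0.0494]), 0.0005, 341), (array([0.4497, 0.2747, 0.0403]), 0.0002, 273)]
140 [(array([0.4495, 0.2742, 0.0484]), 0.0003, 331), (array([0.4497, 0.2747, 0.0406]), 0.0002, 274), (array([0.4495, 0.2742, 0.0484]), 0.0003, 331), (array([0.4497, 0.2747, 0.0406]), 0.0002, 274)]
155 [(array([0.4495, 0.2747, 0.0478]), 0.0003, 325), (array([0.4497, 0.2747, 0.0409]), 0.0002, 275), (array([0.4495, 0.2747, 0.0478]), 0.0003, 325), (array([0.4497, 0.2747, 0.0409]), 0.0002, 275)]
170 [(array([0.4495, 0.2748, 0.0475]), 0.0002, 323), (array([0.4498, 0.2745, 0.0412]), 0.0002, 278), (array([0.4495, 0.2748, 0.0475]), 0.0002, 323), (array([0.4498, 0.2745, 0.0412]), 0.0002, 278)]
185 [(array([0.4491, 0.2755, 0.0446]), 0.0025, 518), (array([0.4491, 0.2755, 0.0446]), 0.0025, 518)]
200 []
```

View pics/w10.png

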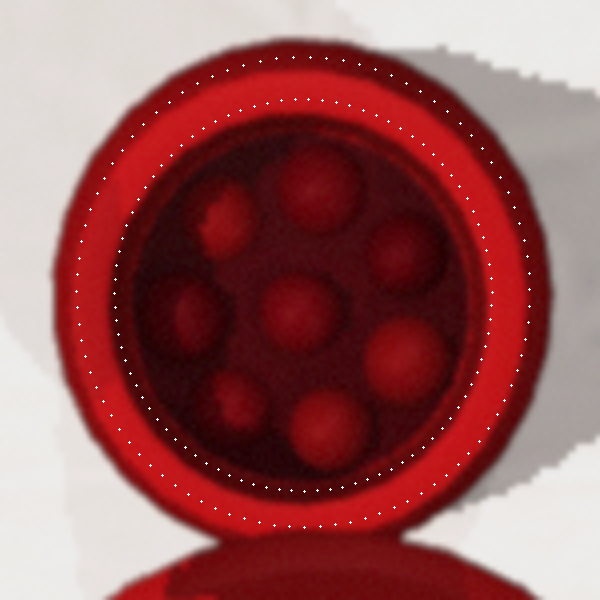

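The drawn circle is about 2.6 mm short in x; the fit puts the red mouth at (0.4496, 0.2747).

Emit:
drive_tool:
  rows: "0 0.9 -0.27 0 0;0 0.9 0 0 0;0 0.9 0 0 0;0 0.97 0 0 0;0 0 0 0.6 0"

```text
clock: 41.45
tool_pos: [0.4479, 0.275, 0.2024]
tcp_rot: [3.141, 0.001, 3.14]
wrist_force: [0.6, 1.6, -1.3]
gripper_width: 0.0244
grip_force: 30.0
```

Emit:
drive_tool:
  rows: "0 0 0 0.8 0;0 0 0 0.8 0;0 0 0 0.8 0;0 0 0 0.8 0;0 0 0 0.4 0"

```text
clock: 41.95
tool_pos: [0.4488, 0.2745, 0.1279]
tcp_rot: [-3.141, -0.001, 3.14]
wrist_force: [-0.0, 0.7, -1.2]
gripper_width: 0.0242
grip_force: 30.0
```

Emit:
drive_tool:
  rows: "0 0 0 0 0;0 0 0 0 0;0 0 0 0 0;0 0 0 0 0;0 0 0 0 0"

```text
clock: 42.45
tool_pos: [0.4494, 0.2752, 0.13]
tcp_rot: [3.141, 0.001, 3.14]
wrist_force: [-0.2, 0.3, -1.3]
gripper_width: 0.0242
grip_force: 30.0
```

Emit:
drive_tool:
  rows: "0 0.04 -0.02 0.4 0;0 0 0 0.4 0;0 0 0 0.3 0;0 0 0 0.2 0;0 0 0 0 0"

```text
clock: 42.95
tool_pos: [0.448, 0.2744, 0.1027]
tcp_rot: [-3.141, -0.001, 3.14]
wrist_force: [-0.1, 0.6, -1.1]
gripper_width: 0.0245
grip_force: 30.0
```

Emit:
drive_tool:
  rows: "0 0 0 0.15 0;0 0 0 0.1 0;0 0 0 0.1 0;0 0 0 0 0;0 0 0 0 0"

```text
clock: 43.45
tool_pos: [0.4484, 0.2746, 0.0966]
tcp_rot: [3.142, 0.0, 3.14]
wrist_force: [0.7, 0.6, -1.4]
gripper_width: 0.0243
grip_force: 30.0
```

Emit:
drive_tool:
  rows: "0 0 0 0.08 0;0 0 0 0 0;0 0 0 0 0;0 0 0 0 0;0 0 0 0 0"

```text
clock: 43.95
tool_pos: [0.4484, 0.2746, 0.095]
tcp_rot: [3.142, 0.0, 3.14]
wrist_force: [0.2, 1.1, -1.2]
gripper_width: 0.0246
grip_force: 30.0
```

Emit:
drive_tool:
  rows: "0 0 0 0.06 0;0 0 0 0 0;0 0 0 0 0;0 0 0 0 0;0 0 0 0 0"

```text
clock: 44.45
tool_pos: [0.4483, 0.2746, 0.0937]
tcp_rot: [-3.142, -0.0, 3.14]
wrist_force: [-0.6, -0.2, -0.6]
gripper_width: 0.0243
grip_force: 30.0
```

Emit:
drive_tool:
  rows: "0 0 0 0.05 0;0 0 0 0 0;0 0 0 0 0;0 0 0 0 0;0 0 0 0 0"

```text
clock: 44.95
tool_pos: [0.4485, 0.2747, 0.0935]
tcp_rot: [-3.142, 0.0, 3.14]
wrist_force: [-4.8, -3.7, 14.5]
gripper_width: 0.0245
grip_force: 30.0
```

Seated at the expected height. Release, retreat and check.

Emit:
drive_tool:
  rows: "1 0 0 0 0;1 0 0 0 0;1 0 0 0 0;1 0 0 0 0;1 0 0 0 0"

```text
clock: 45.45
tool_pos: [0.4483, 0.2746, 0.0927]
tcp_rot: [-3.142, -0.0, 3.14]
wrist_force: [0.1, 0.1, -0.4]
gripper_width: 0.0612
grip_force: 0.0
```

Emit:
drive_tool:
  rows: "1 0 0 0 0;1 0 0 -0.5 0;1 0 0 -1 0;1 0 0 -1 0;1 0 0 -1 0"

```text
clock: 45.95
tool_pos: [0.4483, 0.2746, 0.1642]
tcp_rot: [3.141, 0.0, 3.14]
wrist_force: [0.3, -0.6, -0.9]
gripper_width: 0.0912
grip_force: 0.0
```

Emit:
drive_tool:
  rows: "1 0 0 -1 0;1 0 0 -1 0;1 -0.5 0 -1 0;1 0 0 0 0;1 0 0 0 0"

```text
clock: 46.45
tool_pos: [0.4583, 0.2746, 0.223]
tcp_rot: [3.141, 0.001, 3.14]
wrist_force: [-1.1, -0.2, -0.5]
gripper_width: 0.0914
grip_force: 0.0
```

```bash
python3 - <<'E'
from h import *
o=env.get_obs(); d=env.get_image('wrist'); im=d['img']; print(o['clock'],o['tool_pos'])
print(circ(d,knobmask(im,'red'),.087,o,.05))
s=env.get_image('scene')['img'][100:260,140:330,::-1]; w=im[:220,:,::-1]
a=cv2.resize(s,None,fx=3.1,fy=3.1,interpolation=cv2.INTER_CUBIC); cv2.imwrite('pics/f.png',a); cv2.imwrite('pics/fw.png',w)
E
```

```text
46.45 [0.45826638 0.27455374 0.22296322]
[(array([0.4425, 0.2749, 0.0537]), 0.0011, 333)]
```

View pics/f.png

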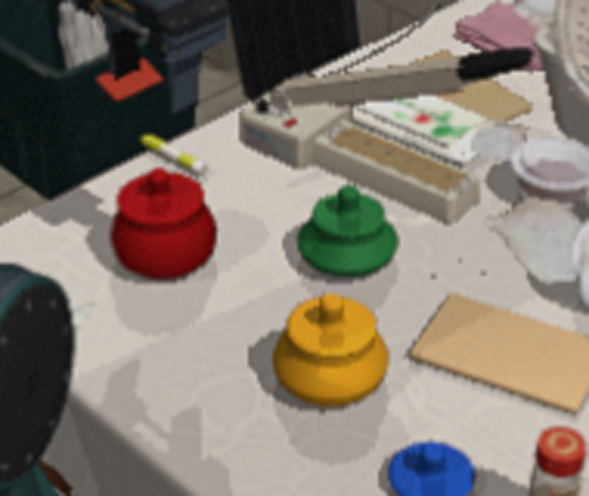

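All three lids sit flat on their own jars: red (165,200), green (348,215) and yellow (330,320). The board is empty, and the gripper is clear and still.

```bash
python3 -c "
from station import env
print(env.sign_off())"
```

```text
the job is handed in; nothing more can be done
None
```

I put the red, yellow and green lids on the jars of their own colours and handed the job in after about 46 s. The final picture shows all three seated flat; the judge's verdict was not shown.

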